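Show a stage insert to the inspection camera

TASK

One of the three stage inserts hanging on the hook stand has a round window: lift that one up and off its hook and hold it in the air in front of the inspection camera, upright, its face square to the lens and the middle of its window on the lens axis, 100 mm from the front of the lens. Finish while still holding it there, still, with nothing but the gripper carrying it. Leave the other two inserts on their hooks and the other things where they are, do not touch the camera, and do not let the insert down on the worktop.

Things in the scene. Friction and masses are not known exactly. Their poses are not given: they have to be found in the camera images.
- round_insert: Aluminium stage insert with a ROUND window (38 mm), the one to show; plate 64x64x5 mm, 63 to 126 g, hanging upright on a hook. Origin: middle of the window; x = face normal (both faces alike), y = width, z = up. Above the plate a 34 mm wide neck (z 32 to 84 mm) has the hanging slot: 18 mm wide, floor at z = 40 mm, V-shaped roof with apex at z = 76 mm. On top is the grip block, see round_grip.
- round_grip (a point): middle of the round insert's ribbed grip block, 100 mm above the middle of the window; block 12 mm (x) by 24 mm (y) by 34 mm high, axes as round_insert. The other inserts have the same block. Nothing stands above the inserts; to the left of the stand, beyond y = 0.28 m (x from 0.38 to 0.90 m), stands a fixed microscope up to 375 mm high.
- square_insert: stage insert like round_insert, same sizes and axes, but with a SQUARE window of 36 mm; stays on its hook.
- slot_insert: stage insert like round_insert, same sizes and axes, but its window is a narrow upright SLOT (14 mm wide, 46 mm high); stays on its hook.
- hook_stand: fixed stand: a level bar (330 mm) on two posts carries three hooks at y = -100, 0, 100 mm. Origin: on the worktop under the middle insert; x points from the inserts to the bar, y along the bar, z up. Inserts hang at x = 0, their x along the stand's, middles of the windows 104 mm above the worktop. Bar at x = 45 mm, its top at 184 mm, the posts' at 187 mm (y = -150, 150 mm).
- hook_mid (a point): on the middle hook's axis where an insert hangs, 175 mm above the worktop; axes as hook_stand, all hooks alike: a level rod, 7 mm thick, from the bar towards -x through the insert's slot, its end bent up, 30 mm out from here and 8 mm higher than the rod's top. To free an insert raise it by 9 to 26 mm (17 mm is the middle), then draw it out to -x by over 35 mm.
- camera_stand: inspection camera: grey base plate 110x100x12 mm, fixed to the worktop, with a round post (16 mm) up to 235 mm and the white camera head on it. Origin: under the post on the worktop; the lens looks level along the stand's -x; z up.
- lens_height (a joint): height setting of the camera head on its post, clamped (it stays where it is): the lens axis is 130 mm + this value above the worktop; values 0 to 0.06 m.
- lens_front (a point): middle of the front of the lens (40 mm across, black barrel) on the camera head, 90 mm in front of the post's axis; axes as camera_stand. The head is at most 25 mm above and below the lens axis, 35 mm to its side.
- view_point (a point): point on the lens axis 100 mm in front of the lens, where the middle of the window belongs; axes as camera_stand (x along the lens axis, towards the camera).
- lens_can: bystander: grey canister with black screw cap, 38 mm across, 54 mm high; origin under its centre.
- petri_dish: bystander: shallow glass dish, 88 mm across, 15 mm high; origin under its centre.
- slide_box: bystander: small box with a green lid, 30x82x36 mm; origin under its centre.
- blower: bystander: dark red rubber dust blower, 53 mm across, 120 mm high, standing; origin under its centre.
- putty: bystander: grey-green lump of mounting putty, 33x44x17 mm; origin under its centre.
Mind the look-alikes: they are no part of the job. Leave any purple look-alike of the round_insert alone.

How it is judged:
On the way:
1. the round-window insert is off its hook, in the gripper and clear of the stand (distance of round_insert from where it was at the start of the episode above 0.06 m and contact force between round_insert and the fingers above 0.5 N and contact force between round_insert and hook_stand below 0.05 N), for 0.2 s.
At the end, for the whole second after the job is handed in: The gripper alone holds the round-window insert, still, its window's middle within 18 mm of the point on the lens axis 100 mm before the lens, square to the lens and upright within 8 degrees; the other two inserts and the five bystanders are within 30 mm of their places (distance between round_insert and view_point below 0.018 m and angle between the x axis of round_insert and the x axis of view_point, either way round below 0.14 rad and angle between round_insert's own z axis and vertical below 0.14 rad and height (world z) of round_insert above 0.1 m and contact force between round_insert and the fingers above 0.5 N and contact force between round_insert and hook_stand below 0.05 N and contact force between round_insert and camera_stand below 0.05 N and linear speed of round_insert below 0.03 m/s and angular speed of round_insert below 0.2 rad/s and distance of each of square_insert, slot_insert, lens_can, petri_dish, slide_box, blower, putty from where it was at the start of the episode below 0.03 m); the arm keeps its last pose, push and grip.
It fails at once if the round-window insert is let down or dropped (middle of its window below 60 mm; it hangs at 104 mm) (height (world z) of round_insert below 0.06 m).
It fails at once if one of the other inserts is taken off or knocked (moved over 50 mm) (distance of any of square_insert, slot_insert from where it was at the start of the episode above 0.05 m).
It fails at once if the camera or its stand is touched with more than 2 N (contact force between camera_stand and anything else above 2 N).
It fails at once if a bystander is moved over 30 mm (distance of any of lens_can, petri_dish, slide_box, blower, putty from where it was at the start of the episode above 0.03 m).
It also fails if it takes over 42 s, if anything falls off the work surface, if the arm or the gripper's body presses on something with over 40 N, if the wrist force passes 120 N, or if a joint passes its speed limit or range.

ROBOT

A 6-joint arm with a two-finger parallel gripper is mounted at the origin on a cart in front of the work surface, level with it; the furniture and walls round the work are solid. World frame = base frame: x ahead of the robot, y to its left, z up, the work surface at z = 0. Lengths are in m, angles in rad, forces in N, time in s.
With the tool pointing down it reaches from about 0.3 to 0.775 m from the base axis. Payload 14.6 kg.
Tool frame: the origin (TCP) lies midway between the tips of the shut fingers; the grasp point (between the pads) lies 19 mm behind it (ctrl.grip_depth is the distance from the TCP to the grasp point, in m); z points along the fingers, x is the direction in which the jaws open and shut, and the axes are right-handed (so a half turn about z gives the same grasp; the last joint's range is limited). The gripper opens to 94 mm and grips with 3 to 60 N. Pads are 16 mm wide; open, the fingers measure 119 mm over their backs; the gripper's body (75 mm by 177 mm) begins 78 mm behind the grasp point.
Start: joints at [1.045, 0.3, 1.521, -0, 1.321, -0.067], TCP at [0.244, 0.493, 0.205] pointing down, gripper open.
Joint ranges: [-3.03, 3.03], [-0.79, 2.21], [0.23, 2.52], [-1.04, 4.18], [0, 3.07], [-2.55, 2.55]. Speed limits (rad/s): [2.22, 2.22, 2.57, 3.14, 3.14, 3.14].

INTERFACE

Orientations are given as [roll, pitch, yaw] about the fixed x, y, z axes, in that order (R = Rz(yaw) Ry(pitch) Rx(roll)).
In Python, from station import ctrl gives the robot as it stands.
- The arm moves only by the tool play_rows, never from a script. Its argument "steps" is a list that holds one entry, the list of rows, each a list of 7 numbers: the shift along the tool's x, y, z in cm, then the turn, a rotation vector about the tool's x, y, z in rad, then the opening, from 0 (shut) to 1 (fully open). In form: [[[x, y, z, ax, ay, az, hand], ...]]. A call has 1 to 20 rows; each row is the pose to reach, as a shift and turn from the pose measured when the call began, along the tool's axes at that moment; what a row does not reach only later rows make up. A row lasts 1/12 s, in which the tool goes at most 41.7 mm and 7.16 degrees, less where a joint would pass 70% of its speed; a pose out of reach is approached as far as the arm can. A call with a gripper value outside its range is refused whole. The fingers move at their own pace and stop on an object; "force" is the grip in N (left out, the last holds). Time passes only in rows, so rows that repeat a pose let the fingers close. It gives the time, the measured TCP pose, the force and the opening at its end, in the units of the state.
- ctrl.get_obs(): the state, without advancing time (a new reading comes with each control period).
- ctrl.camera(name): name is "scene" or "top" or "wrist"; returns a dict with "frame" (480x640x3 uint8, blue, green, red), "fovy" (degrees; the focal length in pixels is half the picture's height over the tangent of half this angle, whatever the lens; pixels are square), "cx", "cy" (the principal point, pixels), "world_to_cam" (4x4, takes a point from world to camera coordinates). Camera axes: x right, y up, looking along -z (the intrinsics and any distortion apply to the point x, -y, -z); pixel columns grow to the right and rows downward; lengths in m; the calibration is good to about 2 mm. The wrist camera is an equidistant fisheye: a pixel r from the principal point sees the ray r / f radians off the axis. A picture is of the moment at which its call begins. There is no depth.
- ctrl.hand_in(): hands the job in, once; it reports no verdict.
The state is a dict: "time_s": time; "qpos": joint angles; "joint_vel": joint speeds; "tau": joint torques, N m; "ee_pos": TCP position; "eef_rot": TCP orientation; "force": force on the tool from outside, world axes, zero at the start; "moment": the same for the moment, N m; "grip_width": finger opening in m.
Only numpy, scipy, OpenCV 4.12 (cv2) and the standard library are available. Lean on these libraries where they do the work, as an engineer would, in place of code of your own. Each camera call takes 0.05 s, during which the arm holds its last target. There are 200 camera calls.

## Working session

There is one attempt and no reset: what is moved stays moved. The work goes in short steps, Python scripts to look and compute and a tool call to move; the robot and the scene stay as the last step left them, time stands still between calls to the robot, and variables do not carry over. Pictures are saved under pics/ and viewed, about 8 in all and at most 12, crops included, and the job is handed in when it is done.

Besides the shell and the picture viewer there is one more tool, called in YAML: its name, and indented under it one key for each argument. play_rows: Moves the arm, as the interface text tells. Its arguments: {"type":"object","properties":{"steps":{"type":"array"},"force":{"type":"number"}},"required":["steps"]}

```bash
mkdir -p pics
cat > h.py <<'E'
import numpy as np, cv2
from station import ctrl
from scipy.spatial.transform import Rotation as R
def cam(n,save=None):
    c=ctrl.camera(n)
    if save: cv2.imwrite('pics/'+save,c['frame'])
    np.savez('pics/%s.npz'%n,**{k:c[k] for k in('frame','fovy','cx','cy','world_to_cam')})
    return c
def ld(n): return dict(np.load('pics/%s.npz'%n))
def proj(c,P):
    P=np.atleast_2d(P); M=np.array(c['world_to_cam']); q=P@M[:3,:3].T+M[:3,3]
    f=240/np.tan(np.radians(float(c['fovy']))/2)
    return np.c_[c['cx']+f*q[:,0]/-q[:,2], c['cy']-f*q[:,1]/-q[:,2]]
def ray(c,u,v):
    M=np.array(c['world_to_cam']); f=240/np.tan(np.radians(float(c['fovy']))/2)
    d=np.array([(u-c['cx'])/f,-(v-c['cy'])/f,-1.])
    return -M[:3,:3].T@M[:3,3], M[:3,:3].T@d
def onz(c,u,v,z):
    o,d=ray(c,u,v); return o+d*(z-o[2])/d[2]
E
python3 - <<'E'
from h import *
a=cam('scene','s0.png');b=cam('top','t0.png')
for c in(a,b): print(c['fovy'],c['cx'],c['cy'],np.round(c['world_to_cam'],3).tolist(),[k for k in c])
o=ctrl.get_obs();print(o)
E
```

```text
53.41475328052654 325.04115907910875 239.8384871082096 [[0.767, -0.641, 0.007, -0.526], [0.461, 0.559, 0.69, -0.302], [-0.447, -0.526, 0.724, -0.998], [0.0, 0.0, 0.0, 1.0]] ['frame', 'fovy', 'cx', 'cy', 'world_to_cam']
47.08106513453074 312.8683359256705 235.9719550713228 [[0.01, -1.0, 0.005, -0.141], [0.988, 0.011, 0.152, -0.593], [-0.152, 0.004, 0.988, -1.267], [0.0, 0.0, 0.0, 1.0]] ['frame', 'fovy', 'cx', 'cy', 'world_to_cam']
{'time_s': 0.1, 'qpos': array([ 1.04539417e+00,  3.00421125e-01,  1.52153320e+00,  5.36785265e-06,
        1.32070157e+00, -6.66095531e-02]), 'joint_vel': array([-0.00122171, -0.00092831,  0.00010974, -0.0011383 , -0.00108811,
        0.00120613]), 'tau': array([ 1.40929274e-04, -5.32643723e+01, -3.53286695e+01,  7.08794896e-02,
        2.34754389e-02, -9.21180367e-05]), 'ee_pos': array([0.24346039, 0.49291002, 0.204934  ]), 'eef_rot': array([-3.14151670e+00,  1.06053162e-03,  1.11200243e+00]), 'force': array([-0.20851517,  0.5342174 ,  0.64500997]), 'moment': array([ 0.0181384 ,  0.01430868, -0.03808557]), 'grip_width': 0.09428620080879048}
```

View pics/s0.png

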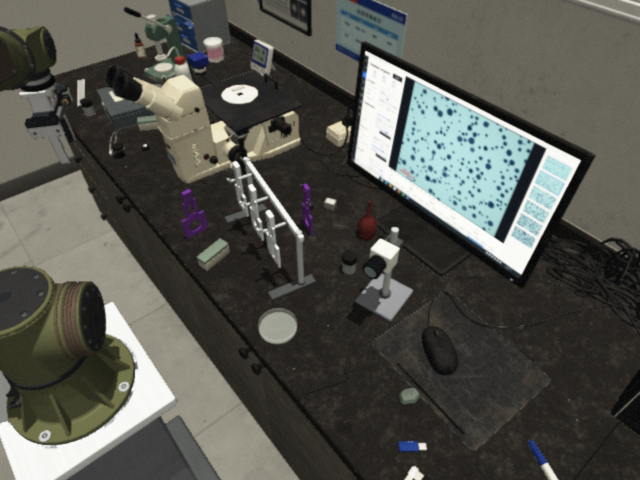

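View pics/t0.png

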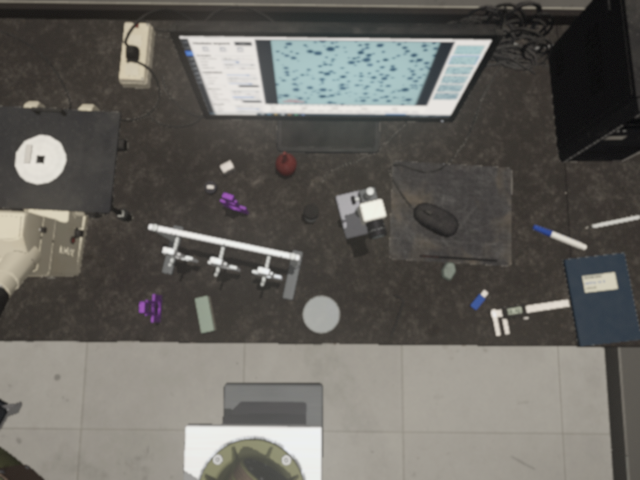

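Run:
```python
from h import *
a=ld('scene')['frame'];b=ld('top')['frame']
cv2.imwrite('pics/c1.png',cv2.resize(a[145:335,170:430],None,fx=3,fy=3,interpolation=cv2.INTER_CUBIC))
cv2.imwrite('pics/c2.png',cv2.resize(b[150:340,140:400],None,fx=3,fy=3,interpolation=cv2.INTER_CUBIC))
```

```text
(no output)
```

View pics/c1.png

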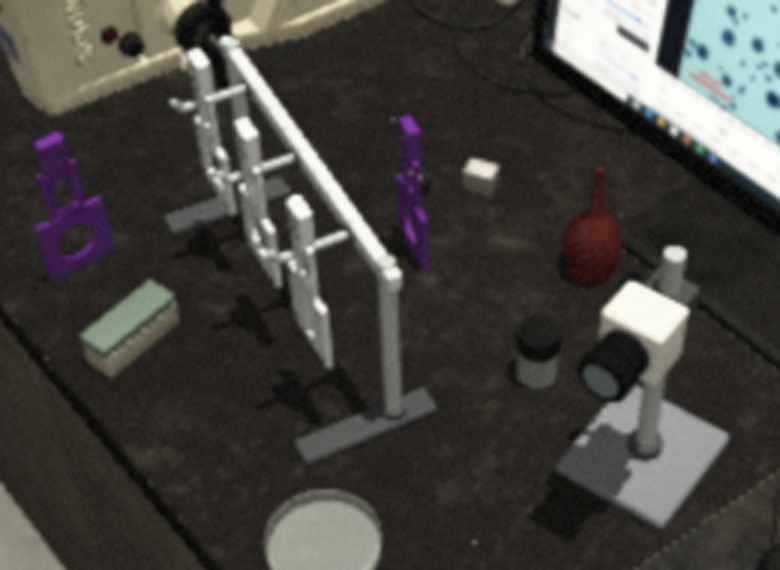

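View pics/c2.png

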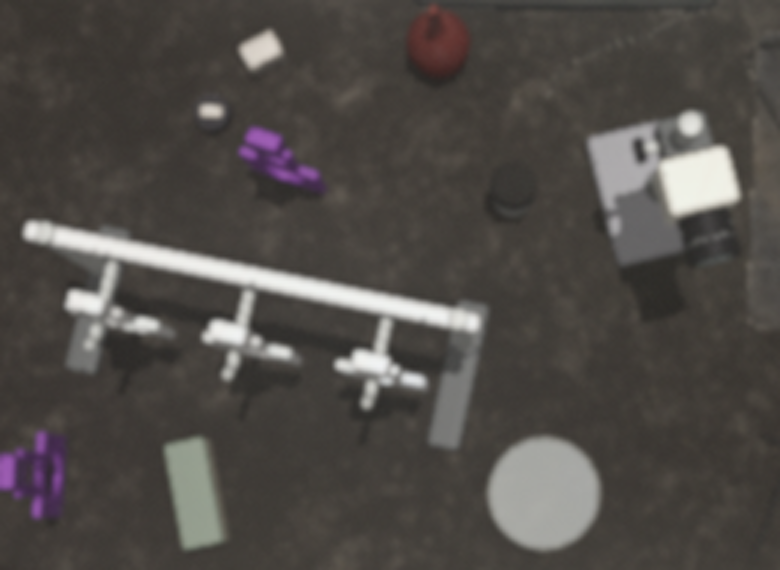

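Run:
```python
from h import *
from scipy.optimize import least_squares
a=ld('scene');b=ld('top')
cs=lambda p:(170+p[0]/3,145+p[1]/3); ct=lambda p:(140+p[0]/3,150+p[1]/3)
# stand pose fit: posts tops, z .187, y=+-.150,x=.045
def W(p,L): 
    c,s=np.cos(p[2]),np.sin(p[2]); L=np.atleast_2d(L); return np.c_[p[0]+c*L[:,0]-s*L[:,1],p[1]+s*L[:,0]+c*L[:,1],L[:,2]]
# hmm bar is 330, y=+165 ends
T=[((38,231),(.045,.157,.185)),((465,320),(.045,-.150,.187)),((87,300),(0,.1,.221)),((230,335),(0,0,.221)),((370,362),(0,-.1,.221))]
S=[((393,272),(.045,-.150,.187)),((200,57),(0,.1,.221)),((246,128),(0,0,.221)),((299,205),(0,-.1,.221))]
def res(p):
    return np.r_[(proj(b,W(p,[t[1] for t in T]))-[ct(t[0]) for t in T]).ravel(),(proj(a,W(p,[t[1] for t in S]))-[cs(t[0]) for t in S]).ravel()]
r=least_squares(res,[.55,.1,0]);print('stand',r.x,np.round(r.fun.reshape(-1,2),1).tolist())
# camera: unknown x,y,yaw,h ; head white top center? use post top, lens front, base plate
pt=onz(b,*ct((690,124)),.235);print('post',pt)
T2=[((690,124),'p')];S2=[((675,254),'p'),((648,447),'q')]
def res2(p):
    L=lambda k:{'p':(0,0,.235),'q':(0,0,.016),'l':(-.09,0,.13+p[3])}[k]
    out=[]
    for px,k in [((690,124),'p')]: out.append(proj(b,W(p,L(k)))[0]-ct(px))
    for px,k in [((675,254),'p'),((648,443),'q'),((602,380),'l')]: out.append(proj(a,W(p,L(k)))[0]-cs(px))
    return np.ravel(out)
r2=least_squares(res2,[.7,-.1,0,.03]);print('cam',r2.x,np.round(r2.fun.reshape(-1,2),1).tolist())
print('lens in top crop',(proj(b,W(r2.x,(-.09,0,.13+r2.x[3])))-[140,150])*3)
print('lens',W(r2.x,(-.09,0,.13+r2.x[3])),'view',W(r2.x,(-.19,0,.13+r2.x[3])))
print('hang',W(r.x,[(0,.1,.104),(0,0,.104),(0,-.1,.104)]))
for n,p in dict(can=(513,185),dish=(545,493),box=(195,492),blower=(438,45)).items(): print(n,onz(b,*ct(p),.03))
for n,p in dict(p1=(265,145),p2=(40,470)).items(): print(n,onz(b,*ct(p),.1))
# camera frame of wrist
M=np.array(ctrl.camera('wrist')['world_to_cam']);o=ctrl.get_obs()
Rt=R.from_euler('xyz',o['eef_rot']).as_matrix()
print('wrist cam in tool: pos',Rt.T@(-M[:3,:3].T@M[:3,3]-o['ee_pos']),'axis',Rt.T@M[:3,:3].T@[0,0,-1], 'up',Rt.T@M[:3,:3].T@[0,1,0])
c=cam('wrist','w0.png');print(c['fovy'])
```

```text
stand [ 0.51444863  0.06052463 -0.19984246] [[0.8, -0.4], [-0.7, -0.2], [1.0, 0.6], [0.8, -1.0], [1.8, 0.2], [-2.3, -3.6], [-0.6, -0.2], [-0.2, -0.3], [-0.2, 0.3]]
post [ 0.66013945 -0.25094711  0.235     ]
cam [ 0.66122531 -0.25316658  0.2638297   0.05425514] [[1.1, -0.5], [0.0, -0.9], [-1.3, 0.4], [0.0, -0.0]]
lens in top crop [[719.12408069 258.92373894]]
lens [[ 0.57433946 -0.27663675  0.18425514]] view [[ 0.47779962 -0.30271472  0.18425514]]
hang [[ 0.53430013  0.15853442  0.104     ]
 [ 0.51444863  0.06052463  0.104     ]
 [ 0.49459714 -0.03748515  0.104     ]]
can [ 0.65695942 -0.12966268  0.03      ]
dish [ 0.41031507 -0.1575051   0.03      ]
box [0.40825455 0.11768578 0.03      ]
blower [ 0.77324822 -0.06688569  0.03      ]
p1 [0.67215256 0.06131494 0.1       ]
p2 [0.42257402 0.22056191 0.1       ]
wrist cam in tool: pos [ 0.00047151 -0.06949528 -0.17829915] axis [5.07494626e-04 2.39448873e-01 9.70908842e-01] up [-0.00134161 -0.97090793  0.23944935]
65.70646984690485
```

View pics/w0.png

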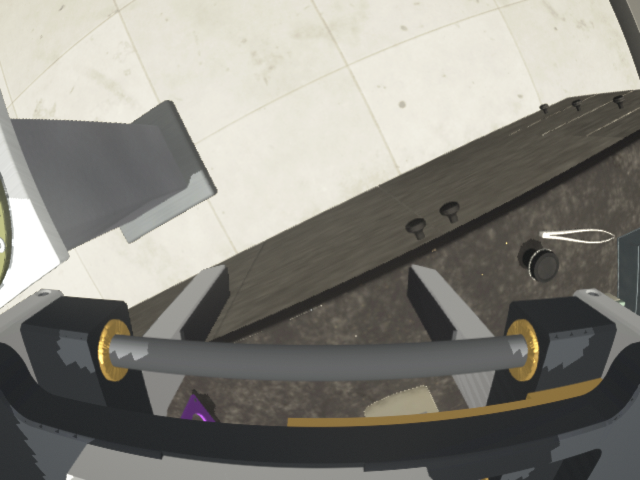

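```bash
cat >> h.py <<'E'
def row(pos,Rm):
    o=ctrl.get_obs(); Rt=R.from_euler('xyz',o['eef_rot']).as_matrix()
    s=Rt.T@(np.array(pos)-o['ee_pos'])*100; w=R.from_matrix(Rt.T@Rm).as_rotvec()
    print('row',np.round(s,2).tolist(),np.round(w,4).tolist())
E
python3 - <<'E'
from h import *
t=np.radians(50)
Rm=np.array([[0,np.cos(t),np.sin(t)],[1,0,0],[0,np.sin(t),-np.cos(t)]]).astype(float)
print(np.linalg.det(Rm)); row((.30,.06,.37),Rm)
E
```

```text
1.0
row [-36.33, 24.24, -16.46] [-0.8571, 0.2007, -0.4288]
```

play_rows:
  steps:
    - [[-8,6,-16,0,0,0,1],[-16,12,-16.5,-0.2,0.05,-0.1,1],[-36.3,24.2,-16.5,-0.86,0.2,-0.43,1],[-36.3,24.2,-16.5,-0.86,0.2,-0.43,1],[-36.3,24.2,-16.5,-0.86,0.2,-0.43,1],[-36.3,24.2,-16.5,-0.86,0.2,-0.43,1],[-36.3,24.2,-16.5,-0.86,0.2,-0.43,1],[-36.3,24.2,-16.5,-0.86,0.2,-0.43,1],[-36.3,24.2,-16.5,-0.86,0.2,-0.43,1],[-36.3,24.2,-16.5,-0.86,0.2,-0.43,1],[-36.3,24.2,-16.5,-0.86,0.2,-0.43,1],[-36.3,24.2,-16.5,-0.86,0.2,-0.43,1],[-36.3,24.2,-16.5,-0.86,0.2,-0.43,1],[-36.3,24.2,-16.5,-0.86,0.2,-0.43,1],[-36.3,24.2,-16.5,-0.86,0.2,-0.43,1],[-36.3,24.2,-16.5,-0.86,0.2,-0.43,1],[-36.3,24.2,-16.5,-0.86,0.2,-0.43,1],[-36.3,24.2,-16.5,-0.86,0.2,-0.43,1]]

```text
time_s: 1.7
ee_pos: [0.3302, 0.0821, 0.3722]
eef_rot: [2.282, 0.012, 1.562]
force: [-0.4, -0.3, 0.7]
grip_width: 0.094
```

Run:
```python
from h import *
o=ctrl.get_obs();print(o['time_s'],o['ee_pos'],o['eef_rot'],o['qpos'],o['force'])
c=cam('wrist');f=c['frame'];cv2.imwrite('pics/w1.png',cv2.flip(f,-1))
```

```text
1.7 [0.33022898 0.08211166 0.37215794] [2.2821167  0.01150589 1.5620194 ] [ 0.35805092 -0.78895831  2.20460795 -0.35413247  0.93343544 -1.11667624] [-0.4246441  -0.2675656   0.65754072]
```

View pics/w1.png

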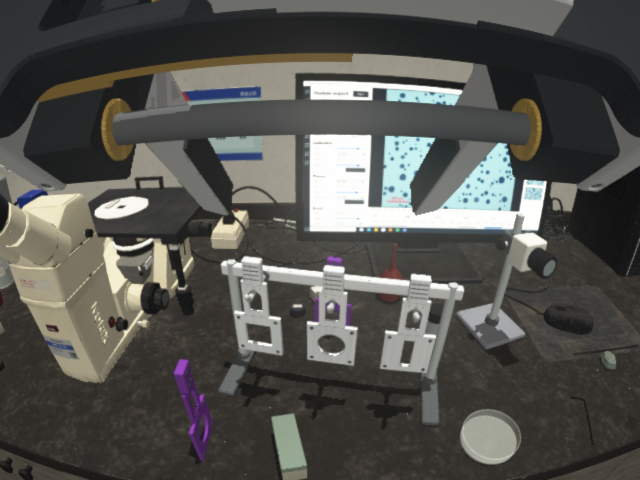

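Flipped wrist view: square window at (257,335), round at (332,345), slot at (408,354). The middle white one fits, since the purple ones are look-alikes. I'll confirm it in an enlarged crop that also shows the lens.

Run:
```python
from h import *
f=cv2.flip(ld('wrist')['frame'],-1)
A=cv2.resize(f[245:395,215:475],None,fx=3,fy=3,interpolation=cv2.INTER_CUBIC)
B=cv2.resize(f[205:350,450:565],None,fx=3,fy=3,interpolation=cv2.INTER_CUBIC)[:,:345]
s=np.zeros((585,780,3),np.uint8); s=A; cv2.imwrite('pics/c3.png',s); cv2.imwrite('pics/c4.png',cv2.resize(f[205:350,450:565],None,fx=4,fy=4,interpolation=cv2.INTER_CUBIC))
```

```text
(no output)
```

View pics/c3.png

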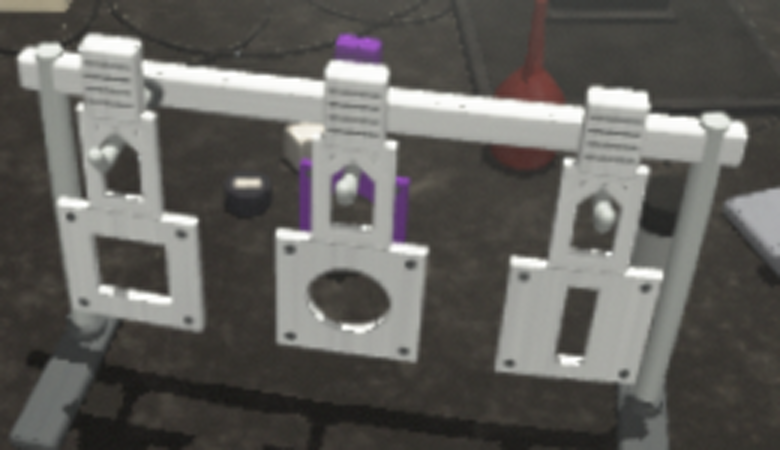

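View pics/c4.png

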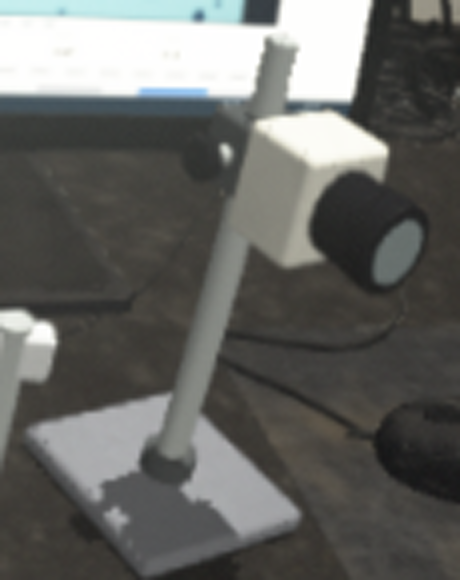

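```bash
cat > fit.py <<'E'
from h import *
from scipy.optimize import least_squares
a=ld('scene');b=ld('top');w=ld('wrist')
def projw(P):
    P=np.atleast_2d(P); M=w['world_to_cam']; q=P@M[:3,:3].T+M[:3,3]; f=240/np.tan(np.radians(float(w['fovy']))/2)
    x,y,z=q[:,0],-q[:,1],-q[:,2]; r=np.hypot(x,y); k=f*np.arctan2(r,z)/r
    return np.c_[w['cx']+k*x,w['cy']+k*y]
cs=lambda p:(170+p[0]/3,145+p[1]/3); ct=lambda p:(140+p[0]/3,150+p[1]/3)
cw=lambda p:(639-(215+p[0]/3),479-(245+p[1]/3)); cv=lambda p:(639-(450+p[0]/4),479-(205+p[1]/4))
def W(p,L):
    c,s=np.cos(p[2]),np.sin(p[2]); L=np.atleast_2d(L); return np.c_[p[0]+c*L[:,0]-s*L[:,1],p[1]+s*L[:,0]+c*L[:,1],L[:,2]]
T=[((465,320),(.045,-.150,.187)),((87,300),(0,.1,.221)),((230,335),(0,0,.221)),((370,362),(0,-.1,.221))]
S=[((393,272),(.045,-.150,.187)),((200,57),(0,.1,.221)),((246,128),(0,0,.221)),((299,205),(0,-.1,.221))]
def sq(y,tl,tr,br,bl): return [(p,(-.0025,y+sy*.032,.104+sz*.032)) for p,sy,sz in((tl,1,1),(tr,-1,1),(br,-1,-1),(bl,1,-1))]
WW=sq(.1,(57,197),(201,217),(203,330),(65,312))+sq(0,(277,229),(428,247),(415,361),(276,345))+sq(-.1,(510,256),(661,270),(655,383),(497,370))+[((47,49),(.045,.15,.187)),((715,120),(.045,-.15,.187))]
def E(pr,L,c,p): return (pr(W(p,[t[1] for t in L]))-[c(t[0]) for t in L]).ravel()
pb=lambda P:proj(b,P); pa=lambda P:proj(a,P)
res=lambda p:np.r_[E(pb,T,ct,p),E(pa,S,cs,p),E(projw,WW,cw,p)]
r=least_squares(res,[.51,.06,-.2],loss='soft_l1');print('stand',r.x,np.round(res(r.x).reshape(-1,2),1).tolist())
def res2(p):
    x,y,t,h,ex,ey=p; l=(-.09,0,.13+h); P=(0,0,.235);Q=(0,0,.018); co=lambda i,j:(ex+i*.055,ey+j*.05,.012)
    return np.r_[E(pb,[((690,124),P),((588,137),co(1,1)),((622,265),co(-1,1)),((712,240),l)],ct,p)*np.r_[1,1,1,1,1,1,.5,.2],
     E(pa,[((675,252),P),((648,443),Q),((602,380),l),((728,437),co(-1,-1) if 0 else co(1,-1)),((662,525),co(-1,-1)),((560,465),co(-1,1))],cs,p),
     E(projw,[((284,40),P),((168,462),Q),((400,253),l),((27,432),co(1,1)),((147,577),co(-1,1)),((300,518),co(-1,-1)),((172,393),co(1,-1))],cv,p)]
r2=least_squares(res2,[.66,-.25,.26,.05,0,0],loss='soft_l1');print('cam',r2.x,np.round(res2(r2.x).reshape(-1,2),1).tolist())
print('lens',W(r2.x,(-.09,0,.13+r2.x[3])),'view',W(r2.x,(-.19,0,.13+r2.x[3])),'insert',r.x[:2])
E
python3 fit.py
```

```text
stand [ 0.51498655  0.06431237 -0.19374054] [[-2.5, -0.9], [-0.9, 0.6], [-1.0, -1.2], [0.0, -0.3], [-2.8, -4.9], [-1.5, -1.0], [-0.9, -1.3], [-0.8, -0.8], [-0.4, -1.4], [1.8, -1.7], [-0.0, 0.4], [-3.2, 1.8], [-0.1, -1.5], [0.1, -1.6], [-0.9, 0.7], [-1.0, 1.5], [-1.2, -1.7], [-1.1, -1.6], [6.2, 0.8], [0.0, 0.7], [-0.6, 1.0], [-1.0, 1.5]]
cam [ 0.66133339 -0.251718    0.2568437   0.051156   -0.00215158  0.00072986] [[0.4, -0.6], [-0.7, 0.8], [-0.8, 0.8], [0.6, 1.3], [-0.4, -0.7], [-1.6, -0.5], [-0.8, 0.4], [0.0, -1.7], [-0.7, -0.2], [-3.0, -0.7], [-0.4, 1.6], [-0.7, 1.7], [-0.1, 0.2], [-0.1, 2.1], [-1.8, 3.3], [-2.6, 1.6], [-2.0, 1.6]]
lens [[ 0.5742857  -0.27458062  0.181156  ]] view [[ 0.47756604 -0.29998352  0.181156  ]] insert [0.51498655 0.06431237]
```

Run:
```python
from h import *
row((.515,.063,.32),R.from_euler('xyz',[np.pi,0,-.195]).as_matrix())
```

```text
row [-1.7, 8.1, 17.43] [0.6314, -0.7425, 1.6406]
```

play_rows:
  steps:
    - [[-0.2,0.8,1.7,0.08,-0.09,0.2,0.4],[-0.4,1.8,4,0.16,-0.19,0.41,0.4],[-0.8,4,8,0.32,-0.37,0.82,0.4],[-1.7,8.1,17.4,0.631,-0.743,1.641,0.4],[-1.7,8.1,17.4,0.631,-0.743,1.641,0.4],[-1.7,8.1,17.4,0.631,-0.743,1.641,0.4],[-1.7,8.1,17.4,0.631,-0.743,1.641,0.4],[-1.7,8.1,17.4,0.631,-0.743,1.641,0.4],[-1.7,8.1,17.4,0.631,-0.743,1.641,0.4],[-1.7,8.1,17.4,0.631,-0.743,1.641,0.4],[-1.7,8.1,17.4,0.631,-0.743,1.641,0.4],[-1.7,8.1,17.4,0.631,-0.743,1.641,0.4],[-1.7,8.1,17.4,0.631,-0.743,1.641,0.4],[-1.7,8.1,17.4,0.631,-0.743,1.641,0.4],[-1.7,8.1,17.4,0.631,-0.743,1.641,0.4],[-1.7,8.1,17.4,0.631,-0.743,1.641,0.4],[-1.7,8.1,17.4,0.631,-0.743,1.641,0.4],[-1.7,8.1,17.4,0.631,-0.743,1.641,0.4],[-1.7,8.1,17.4,0.631,-0.743,1.641,0.4],[-1.7,8.1,17.4,0.631,-0.743,1.641,0.4]]

```text
time_s: 3.42
ee_pos: [0.5146, 0.0636, 0.3203]
eef_rot: [3.141, -0.001, -0.193]
force: [-0.3, 0.5, -0.6]
grip_width: 0.0376
```

Run:
```python
from h import *
o=ctrl.get_obs();print(o['time_s'],o['ee_pos'],o['eef_rot'],o['qpos'],o['grip_width'])
row((.515,.063,.191),R.from_euler('xyz',[np.pi,0,-.195]).as_matrix())
c=cam('wrist')
import fit
pw=fit.projw([[.515,.063,.221]]);print(pw)
cv2.imwrite('pics/w2.png',c['frame'])
```

```text
3.4167 [0.51455088 0.06362064 0.32026913] [ 3.14066472e+00 -7.20187400e-04 -1.93158840e-01] [ 5.29302401e-02  1.66591016e-01  1.42147865e+00 -1.07559164e-03
  1.55305056e+00  2.46108246e-01] 0.03761308490503262
row [0.05, 0.04, 12.93] [0.0009, -0.0007, 0.0018]
stand [ 0.52085154  0.12559208 -1.84024608] [[-107.3, 77.9], [31.7, -38.8], [-30.9, -4.4], [-92.9, 33.9], [-117.7, -23.3], [41.5, -1.9], [-13.2, -15.1], [-72.4, -29.8], [38.1, -4.6], [24.7, -5.0], [15.9, 30.8], [23.1, 30.7], [13.6, -4.5], [-1.9, -3.5], [-0.5, 34.0], [9.1, 32.9], [-10.9, -2.4], [-21.4, 0.2], [-4.5, 37.4], [-4.2, 35.2], [64.1, 3.8], [-41.8, 2.8]]
cam [ 0.65689691 -0.24858239 -1.62314593 -0.4990819  -0.36630711 -0.35717664] [[-1.1, 1.5], [-113.7, 136.3], [-171.2, 90.8], [-28.7, 1.0], [-3.0, -0.5], [-3.8, -0.4], [-19.6, 78.2], [-243.0, 0.7], [-239.2, -56.4], [-169.0, -53.6], [371.0, 207.8], [294.1, 214.8], [304.5, 42.1], [27.2, 43.0], [43.6, -0.2], [18.0, 0.0], [0.1, 43.9]]
lens [[ 0.66160622 -0.15870568 -0.3690819 ]] view [[ 0.66683879 -0.05884268 -0.3690819 ]] insert [0.52085154 0.12559208]
[[318.68830686 237.30103739]]
```

View pics/w2.png

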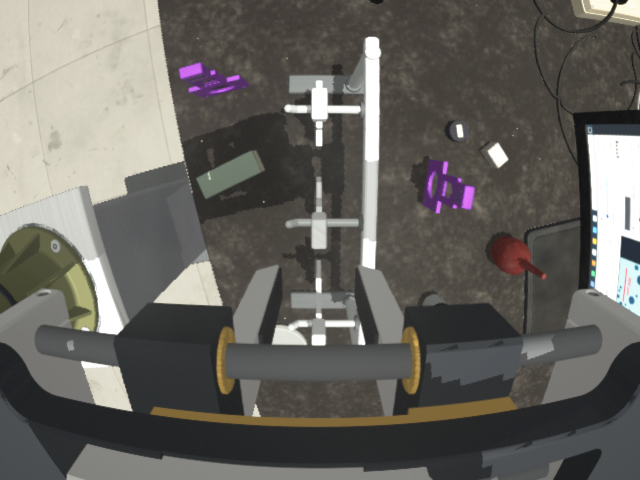

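```bash
python3 - <<'E' 2>/dev/null | tail -30
from h import *
g=ld('wrist')['frame'].mean(2)
print(g[190:270,312:327:1].mean(1).astype(int).tolist())
print(g[228:246,300:340].mean(0).astype(int).tolist())
import fit
for P in [(0,.012,.221),(0,-.012,.221),(0,.012,.187),(0,.017,.188)]:
    print(P,fit.projw(fit.W((.515,.063,-.195),P)))
E
```

```text
[114, 115, 116, 117, 119, 121, 121, 116, 104, 104, 105, 108, 108, 107, 105, 103, 111, 122, 123, 122, 122, 124, 134, 141, 146, 149, 150, 151, 155, 169, 198, 206, 208, 208, 208, 206, 206, 205, 205, 204, 205, 205, 205, 205, 206, 206, 207, 207, 207, 207, 207, 207, 207, 207, 208, 208, 208, 201, 171, 94, 71, 70, 69, 66, 60, 53, 52, 53, 59, 71, 89, 94, 94, 94, 94, 95, 96, 98, 97, 97]
[70, 71, 72, 72, 71, 64, 60, 60, 60, 63, 78, 131, 194, 210, 215, 215, 215, 215, 214, 214, 213, 213, 213, 212, 209, 196, 146, 95, 76, 75, 72, 62, 55, 55, 55, 56, 56, 56, 57, 60]
stand [ 0.52085154  0.12559208 -1.84024608] [[-107.3, 77.9], [31.7, -38.8], [-30.9, -4.4], [-92.9, 33.9], [-117.7, -23.3], [41.5, -1.9], [-13.2, -15.1], [-72.4, -29.8], [38.1, -4.6], [24.7, -5.0], [15.9, 30.8], [23.1, 30.7], [13.6, -4.5], [-1.9, -3.5], [-0.5, 34.0], [9.1, 32.9], [-10.9, -2.4], [-21.4, 0.2], [-4.5, 37.4], [-4.2, 35.2], [64.1, 3.8], [-41.8, 2.8]]
cam [ 0.65689691 -0.24858239 -1.62314593 -0.4990819  -0.36630711 -0.35717664] [[-1.1, 1.5], [-113.7, 136.3], [-171.2, 90.8], [-28.7, 1.0], [-3.0, -0.5], [-3.8, -0.4], [-19.6, 78.2], [-243.0, 0.7], [-239.2, -56.4], [-169.0, -53.6], [371.0, 207.8], [294.1, 214.8], [304.5, 42.1], [27.2, 43.0], [43.6, -0.2], [18.0, 0.0], [0.1, 43.9]]
lens [[ 0.66160622 -0.15870568 -0.3690819 ]] view [[ 0.66683879 -0.05884268 -0.3690819 ]] insert [0.52085154 0.12559208]
(0, 0.012, 0.221) [[318.74593692 222.05961947]]
(0, -0.012, 0.221) [[318.63108371 252.23162883]]
(0, 0.012, 0.187) [[318.65169273 213.84025762]]
(0, 0.017, 0.188) [[318.67534453 208.26274143]]
```

play_rows:
  steps:
    - [[0,-0.16,3,0,0,0,0.4],[0,-0.16,6,0,0,0,0.4],[0,-0.16,9,0,0,0,0.4],[0,-0.16,11,0,0,0,0.4],[0,-0.16,12,0,0,0,0.4],[0,-0.16,12.6,0,0,0,0.4],[0,-0.16,12.9,0,0,0,0.4],[0,-0.16,12.9,0,0,0,0.4],[0,-0.16,12.9,0,0,0,0],[0,-0.16,12.9,0,0,0,0],[0,-0.16,12.9,0,0,0,0],[0,-0.16,12.9,0,0,0,0],[0,-0.16,12.9,0,0,0,0],[0,-0.16,12.9,0,0,0,0],[0,-0.16,12.9,0,0,0,0],[0,-0.16,12.9,0,0,0,0],[0,-0.16,12.9,0,0,0,0],[0,-0.16,12.9,0,0,0,0]]
  force: 30

```text
time_s: 4.97
ee_pos: [0.5151, 0.065, 0.1916]
eef_rot: [3.141, -0.001, -0.194]
force: [-1.1, -0.8, 5.6]
grip_width: 0.0119
```

play_rows:
  steps:
    - [[0,0,-0.3,0,0,0,0],[0,0,-0.7,0,0,0,0],[0,0,-1.2,0,0,0,0],[0,0,-1.6,0,0,0,0],[0,0,-1.7,0,0,0,0],[0,0,-1.7,0,0,0,0],[0,0,-1.7,0,0,0,0]]
  force: 40

```text
time_s: 5.55
ee_pos: [0.515, 0.065, 0.2085]
eef_rot: [3.141, -0.001, -0.194]
force: [-0.4, -0.8, -0.8]
grip_width: 0.0118
```

Lifted 17 mm cleanly, and the wrist force fits the insert's weight. Next I draw it out to -x.

play_rows:
  steps:
    - [[-1,0,-1.7e-15,0,0,0,0],[-2,0,0,0,0,0,0],[-3,0,0,0,0,0,0],[-4,0,0,0,0,0,0],[-5,0,0,0,0,0,0],[-6,0,0,0,0,0,0],[-7,0,0,0,0,0,0],[-7.5,0,0,0,0,0,0],[-7.5,0,0,0,0,0,0],[-7.5,0,0,0,0,0,0],[-7.5,0,0,0,0,0,0]]

```text
time_s: 6.47
ee_pos: [0.4417, 0.0794, 0.2085]
eef_rot: [3.141, -0.001, -0.194]
force: [-0.5, 0.2, -1.0]
grip_width: 0.0116
```

Run:
```python
from h import *
R2=R.from_euler('xyz',[np.pi,0,.258]).as_matrix()
o=ctrl.get_obs();print(o['time_s'],o['ee_pos'],o['force'],o['grip_width'])
row((.4776,-.300,.181+.106-.019),R2)
row((.4415,.0795,.33),R.from_euler('xyz',[np.pi,0,-.195]).as_matrix())
row((.43,-.300,.33),R2)
```

```text
6.4667 [0.44169294 0.07938349 0.20851209] [-0.48727562  0.21843453 -0.97428231] 0.01158959612255009
row [10.83, 36.54, -5.91] [0.0009, -0.0012, -0.4517]
row [-0.0, -0.0, -12.15] [0.0006, -0.0014, 0.0013]
row [6.17, 37.46, -12.12] [0.0009, -0.0012, -0.4517]
```

play_rows:
  steps:
    - [[0,0,-1,0,0,0,0],[0,0,-3,0,0,0,0],[0,0,-5.5,0,0,0,0],[0,0,-8,0,0,0,0],[0,0,-10.5,0,0,0,0],[0,0,-12.5,0,0,0,0],[0,0.5,-13.5,0,0,0,0],[0.2,2,-14,0,0,-0.02,0],[0.5,4,-14,0,0,-0.05,0],[1,6.5,-14,0,0,-0.08,0],[1.5,9,-14,0,0,-0.11,0],[2,11.5,-14,0,0,-0.14,0],[2.5,14,-14,0,0,-0.17,0],[2.9,16.5,-14,0,0,-0.2,0],[3.3,19,-14,0,0,-0.23,0],[3.7,21.5,-14,0,0,-0.26,0],[4.1,24,-14,0,0,-0.29,0],[4.5,26.5,-14,0,0,-0.32,0],[4.9,28.5,-14,0,0,-0.35,0],[5.2,30,-14,0,0,-0.37,0]]

```text
time_s: 8.13
ee_pos: [0.4343, -0.2269, 0.3483]
eef_rot: [3.141, -0.0, 0.177]
force: [0.9, -0.5, -2.0]
grip_width: 0.0117
```

Run:
```python
from h import *
R2=R.from_euler('xyz',[np.pi,0,.258]).as_matrix()
o=ctrl.get_obs();print(o['time_s'],o['ee_pos'],o['force'],o['grip_width'])
row((.44,-.300,.33),R2)
row((.4776,-.300,.181+.106-.019),R2)
```

```text
8.1333 [ 0.43426849 -0.22689891  0.34834157] [ 0.85544596 -0.50792854 -2.03773357] 0.011734744306307068
row [-0.72, 7.3, 1.84] [0.0005, -0.0001, -0.0813]
row [2.98, 7.95, 8.04] [0.0005, -0.0001, -0.0813]
```

play_rows:
  steps:
    - [[-0.2,2,0.2,0,0,-0.02,0],[-0.4,4,0.7,0,0,-0.045,0],[-0.6,6,1.3,0,0,-0.065,0],[-0.5,7.2,2,0,0,-0.08,0],[0.2,7.6,3.2,0,0,-0.081,0],[1,7.9,4.6,0,0,-0.081,0],[1.8,7.95,6,0,0,-0.081,0],[2.4,7.95,7,0,0,-0.081,0],[2.8,7.95,7.7,0,0,-0.081,0],[2.98,7.95,8.04,0,0,-0.081,0],[2.98,7.95,8.04,0,0,-0.081,0],[2.98,7.95,8.04,0,0,-0.081,0],[2.98,7.95,8.04,0,0,-0.081,0],[2.98,7.95,8.04,0,0,-0.081,0],[2.98,7.95,8.04,0,0,-0.081,0],[2.98,7.95,8.04,0,0,-0.081,0]]

```text
time_s: 9.47
ee_pos: [0.4776, -0.3001, 0.2684]
eef_rot: [3.141, -0.001, 0.258]
force: [-0.1, -0.3, -0.5]
grip_width: 0.0118
```

Run:
```python
from h import *
o=ctrl.get_obs();print(o['time_s'],o['ee_pos'],o['eef_rot'],o['force'],o['grip_width'])
a=cam('scene');b=cam('top')
A=cv2.resize(a['frame'][190:350,250:450],None,fx=3,fy=3,interpolation=cv2.INTER_CUBIC)
B=cv2.resize(b['frame'][160:320,270:400],None,fx=3,fy=3,interpolation=cv2.INTER_CUBIC)
s=np.hstack([A,B])[:, :];print(s.shape)
cv2.imwrite('pics/f1.png',cv2.resize(s,(792,int(s.shape[0]*792/s.shape[1]))) if 0 else A)
```

```text
9.4667 [ 0.47755938 -0.30007469  0.26836588] [ 3.14055237e+00 -5.27068362e-04  2.57516413e-01] [-0.07843156 -0.30381432 -0.48150486] 0.011750751151330138
(480, 990, 3)
```

View pics/f1.png

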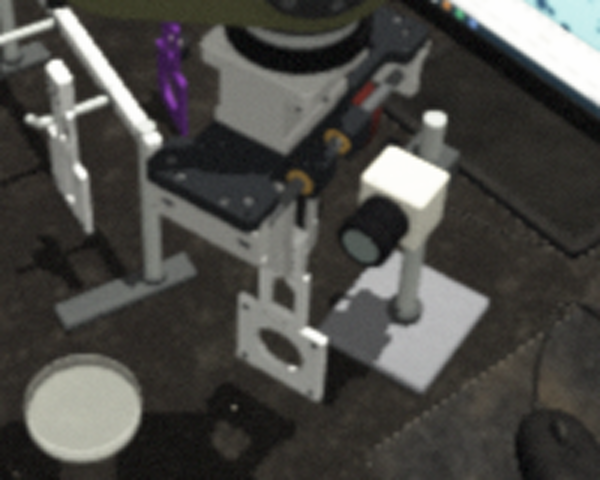

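Run:
```python
from h import *
a=ld('scene'); f=240/np.tan(np.radians(float(a['fovy']))/2)
c,s=np.cos(.258),np.sin(.258)
def W(L,o=(.4776,-.300,.181)): L=np.atleast_2d(L);return np.c_[o[0]+c*L[:,0]-s*L[:,1],o[1]+s*L[:,0]+c*L[:,1],o[2]+L[:,2]]
M=a['world_to_cam'];print('cam at',-M[:3,:3].T@M[:3,3])
P=[(-.0025,.032,.032),(-.0025,-.032,.032),(-.0025,-.032,-.032),(-.0025,.032,-.032),(-.0025,0,0),(.1,0,0),(.19,0,.235-.181)]
obs=np.array([(238,294),(325,347),(321,401),(238,351),(279,346),(361,242),(434,118)])
pr=(proj(a,W(P))-[250,190])*3
print(np.round(np.c_[pr,obs,obs-pr],0).astype(int)); print('px/m in crop',3*f/np.linalg.norm(-M[:3,:3].T@M[:3,3]-[.4776,-.3,.181]))
```

```text
cam at [ 0.09715028 -0.69328318  0.93452392]
[[236 292 238 294   2   2]
 [320 340 325 347   5   7]
 [315 398 321 401   6   3]
 [234 351 238 351   4   0]
 [276 346 279 346   3   0]
 [359 246 361 242   2  -4]
 [434 115 434 118   0   3]]
px/m in crop 1536.7663620152819
```

Run:
```python
from h import *
o=ctrl.get_obs();print(o['time_s'],np.abs(o['joint_vel']).max(),o['grip_width']);print(ctrl.hand_in())
```

```text
9.5667 0.0004274843025987502 0.011487315546831633
the job is handed in; nothing more can be done
None
```

I took the round-window insert (the middle white one) off its hook by raising it 17 mm and drawing it out 75 mm. The gripper is now holding it in front of the inspection camera, and I handed the job in at 9.6 s.

**Last checks before handing in:**
- **Hold:** the gripper opening was 11.5 mm on the 12 mm block, and the arm was still, with joint speeds under 0.001 rad/s.
- **Position:** in the scene image, the window centre was about 2 mm from the computed view point. The plate corners were within about 6 mm of where they should be, with no visible tilt or turn.
- **Lens height:** that last image put the lens axis about 3 mm higher than my fit, a small disagreement within the 18 mm tolerance.
- **Not checked:** I did not measure the other two inserts and the bystanders after the move. The planned path kept clear of them, and the wrist force stayed low (about 6 N at most).

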